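Find the loaded sample box and tray it

ROBOT

A 6-joint arm with a two-finger parallel gripper is mounted at the origin on the work surface. World frame = base frame: x ahead of the robot, y to its left, z up, the work surface at z = 0. Lengths are in m, angles in rad, forces in N, time in s.
With the tool pointing down it reaches from about 0.325 to 0.9 m from the base axis. Payload 6.1 kg.
Tool frame: the origin (TCP) lies at the very end of the fingers, on their centre line; the grasp point (between the pads) lies 19 mm behind it (grip_point_offset is the distance from the TCP to the grasp point, in m); z points along the fingers, x is the direction in which the jaws open and shut, and the axes are right-handed (so a half turn about z gives the same grasp; the last joint's range is limited). The gripper opens to 85 mm and grips with 20 to 120 N. Pads are 22 mm wide; open, the fingers measure 114 mm over their backs; the gripper's body (76 mm by 85 mm) begins 54 mm behind the grasp point. The pads swing forward as they close: fully open they stand 13 mm farther back than shut.
Start: joints at [1.039, 0.22, 1.526, -0, 1.395, -0.126], TCP at [0.247, 0.574, 0.231] pointing down, gripper open.
Joint ranges: [-2.98, 2.98], [-0.91, 2.08], [0.09, 2.57], [-1.24, 4.39], [0.2, 2.65], [-2.68, 2.68]. Speed limits (rad/s): [2.57, 2.57, 3.01, 3.14, 3.14, 3.14].

INTERFACE

Orientations are given as a 3x3 rotation matrix whose columns are the frame's x, y, z axes.
In Python, from bench import * gives the robot as it stands.
- The arm moves only by the tool step_arm, never from a script. Its argument "series" is a list of rows, each an object of numbers: "tx", "ty", "tz": the shift along the world's x, y, z in m; "wx", "wy", "wz": the turn, a rotation vector about the world's x, y, z in units of 5 degrees (1.0 is 5 degrees); "jaw": the finger opening in m, from 0 to 0.0854. A call has 1 to 12 rows; each row is the pose to reach, as a shift and turn from the pose measured when the call began; what a row does not reach only later rows make up. A row lasts 1/12 s, in which the tool goes at most 41.7 mm and 7.16 degrees, less where a joint would pass 70% of its speed; a pose out of reach is approached as far as the arm can. A call with a gripper value outside its range is refused whole. The fingers move at their own pace and stop on an object; "squeeze" is the grip in N (left out, the last holds). Time passes only in rows, so rows that repeat a pose let the fingers close. It gives the time, the measured TCP pose, the force and the opening at its end, in the units of the state.
- get_obs(): the state, without advancing time (a new reading comes with each control period).
- snapshot(name): name is "scene" or "top" or "wrist"; returns the picture (420x560x3 uint8, red, green, blue); there is no depth.
- calibration(name): a dict with "camera_matrix" (3x3 intrinsics, pixels), "rvec" (rotation vector, rad) and "tvec" (3), from world to camera coordinates, as OpenCV has them. Camera axes: x right, y down, z forward; pixel columns grow to the right and rows downward; lengths in m; the calibration is good to about 2 mm. The wrist camera is an equidistant fisheye: a pixel r from the principal point sees the ray r / f radians off the axis. A picture is of the moment at which its call begins: read the wrist's pose just before it. calibration takes no time and is no camera call; for the wrist camera it gives the pose at the moment of the call.
- job_done(): hands the job in, once; it reports no verdict.
The state is a dict: "time_s": time; "joint_positions": joint angles; "joint_velocities": joint speeds; "tau": joint torques, N m; "eef_pos": TCP position; "eef_rot": TCP orientation; "wrist_force": force on the tool from outside, world axes, zero at the start; "wrist_torque": the same for the moment, N m; "finger_gap": finger opening in m.
Only numpy, scipy, OpenCV 4.12 (cv2) and the standard library are available. Lean on these libraries where they do the work, as an engineer would, in place of code of your own. Each camera call takes 0.05 s, during which the arm holds its last target.

TASK

One of the three identical closed grey boxes on the lab bench holds a brass specimen holder; the other two are empty. Lift the boxes to feel which is clearly the heavier, and set that one down upright in the shallow steel tray, letting go only once it is down. Put any empty box you lift back upright where it stood.

Things in the scene. Friction and masses are not known exactly. Their poses are not given: they have to be found in the camera images.
- box_a_center (a point): One of three like closed grey plastic boxes with a black lid seam, 90 (x) x 44 (y) x 50 mm high, standing on the bench (z = 0). One of the three, no telling which by eye, is loaded: about 0.6 kg; the other two are empty: about 0.12 kg each (all +-15 %). This point is its centre, 25 mm above its underside; x along its length, z up. Lid shut fast: grip the long sides, 44 mm apart.
- box_b_center (a point): One of three like closed grey plastic boxes with a black lid seam, 90 (x) x 44 (y) x 50 mm high, standing on the bench (z = 0). One of the three, no telling which by eye, is loaded: about 0.6 kg; the other two are empty: about 0.12 kg each (all +-15 %). This point is its centre, 25 mm above its underside; x along its length, z up. Lid shut fast: grip the long sides, 44 mm apart.
- box_c_center (a point): One of three like closed grey plastic boxes with a black lid seam, 90 (x) x 44 (y) x 50 mm high, standing on the bench (z = 0). One of the three, no telling which by eye, is loaded: about 0.6 kg; the other two are empty: about 0.12 kg each (all +-15 %). This point is its centre, 25 mm above its underside; x along its length, z up. Lid shut fast: grip the long sides, 44 mm apart.
- tray_floor (a point): Shallow open steel tray fixed to the bench, 150 (x) x 120 (y) mm outside, 142 x 112 inside, walls 4 mm thick, 12 mm high above the bench. This point is the centre of its inner floor, 4 mm above the bench; x along its length, y across, z up. Small loose things up to 50 mm tall lie between and around the boxes and the tray.

How it is judged:
By the outcome, as a careful person would: the job done as asked, in the order asked, and still so for the second after the job is handed in, with the robot touching nothing.
It also fails if it takes over 72 s, if anything falls off the work surface, if the arm or the gripper's body presses on something with over 40 N, if the wrist force passes 120 N, or if a joint passes its speed limit or range.

## Working session

There is one attempt and no reset: what is moved stays moved. The work goes in short steps, Python scripts to look and compute and a tool call to move; the robot and the scene stay as the last step left them, time stands still between calls to the robot, and variables do not carry over. Pictures are saved under pics/ and viewed, and the job is handed in when it is done.

Besides the shell and the picture viewer there is one more tool, called after ">>>" as name(argument=value, ...) on one line, values as JSON. step_arm: Moves the arm, as the interface text tells. Its arguments: {"type":"object","properties":{"series":{"type":"array"},"squeeze":{"type":"number"}},"required":["series"]}

```bash
mkdir -p pics; ls
python3 - <<'E'
from bench import *
import cv2
for n in ("scene","top"):
    im=snapshot(n); cv2.imwrite(f"pics/{n}0.png",im[:,:,::-1]); c=calibration(n); print(n,c)
print(get_obs())
E
```

```text
pics
scene {'camera_matrix': array([[482.35367505,   0.        , 277.85584961],
       [  0.        , 482.35367505, 207.72722061],
       [  0.        ,   0.        ,   1.        ]]), 'rvec': array([ 1.07901726,  2.38845259, -0.99751351]), 'tvec': array([ 0.35731706, -0.25431326,  1.35227824])}
top {'camera_matrix': array([[546.87195365,   0.        , 280.96857651],
       [  0.        , 546.87195365, 216.58476443],
       [  0.        ,   0.        ,   1.        ]]), 'rvec': array([ 2.10738341, -2.13776715,  0.16738301]), 'tvec': array([0.01920786, 0.55685364, 1.18849398])}
{'time_s': 0.1, 'joint_positions': array([ 1.03888906e+00,  2.21137467e-01,  1.52751924e+00, -1.36453711e-05,
        1.39471891e+00, -1.26107263e-01]), 'joint_velocities': array([ 0.00038485, -0.00199219, -0.00106183, -0.00128312,  0.00064311,
       -0.00054567]), 'tau': array([ 1.82455195e-03, -4.98243463e+01, -3.90548122e+01, -7.09011465e-05,
        5.64126836e-03, -3.46705679e-05]), 'eef_pos': array([0.24644662, 0.57374999, 0.23030279]), 'eef_rot': array([[ 3.94750925e-01,  9.18787740e-01, -8.92698918e-04],
       [ 9.18786467e-01, -3.94751878e-01, -1.54344068e-03],
       [-1.77048895e-03, -2.10925048e-04, -9.99998410e-01]]), 'wrist_force': array([-0.33070991, -0.36945884, -0.37661219]), 'wrist_torque': array([0.02226041, 0.01602222, 0.00407811]), 'finger_gap': 0.08530591021742927}
```

View pics/scene0.png

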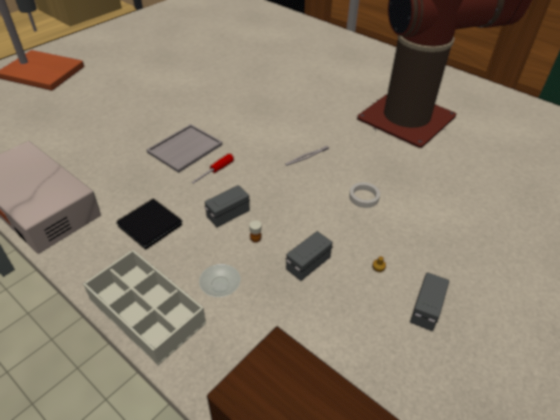

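View pics/top0.png

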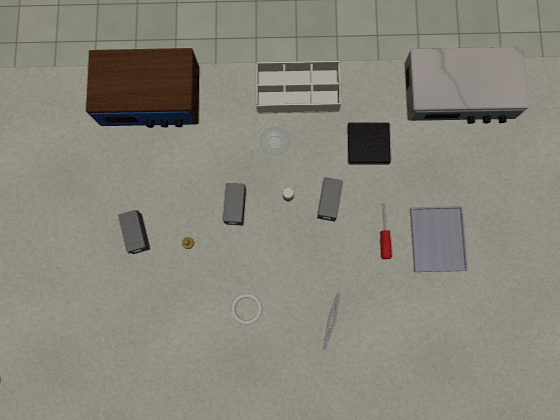

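The top view shows three grey boxes near (134,232), (235,204) and (330,199), and the steel tray near (438,240). The small loose items are a vial at (288,194), a brass item at (187,243), a screwdriver at (386,235), a ring at (247,309), tweezers and a dish.

```bash
cat > h.py <<'E'
import numpy as np,cv2
def ray(cal,px,z):
    K=cal["camera_matrix"];R,_=cv2.Rodrigues(np.array(cal["rvec"]));t=np.array(cal["tvec"]).ravel()
    px=np.atleast_2d(px).astype(float)
    d=(np.linalg.inv(K)@np.c_[px,np.ones(len(px))].T).T@R
    c=-R.T@t
    return c+d*((z-c[2])/d[:,2])[:,None]
def proj(cal,p):
    return cv2.projectPoints(np.atleast_2d(p).astype(float),np.array(cal["rvec"]),np.array(cal["tvec"]),cal["camera_matrix"],None)[0].reshape(-1,2)
E
python3 - <<'E'
from bench import *
from h import *
im=cv2.imread("pics/top0.png")
v=np.hstack([cv2.resize(im[y-35:y+35,x-35:x+35],None,fx=3.7,fy=3.7,interpolation=cv2.INTER_CUBIC) for x,y in((134,232),(235,204),(330,199))])
v2=cv2.resize(im[195:285,330:480],None,fx=3,fy=3,interpolation=cv2.INTER_CUBIC)
out=np.zeros((v.shape[0]+v2.shape[0],v.shape[1],3),np.uint8);out[:v.shape[0]]=v;out[v.shape[0]:,:v2.shape[1]]=v2
cv2.imwrite("pics/zoom0.png",out)
hsv=cv2.cvtColor(im,cv2.COLOR_BGR2HSV)
for p in((134,232),(235,200),(330,195),(134,248),(235,221),(438,240),(412,240),(300,250)):print(p,im[p[1],p[0]],hsv[p[1],p[0]])
E
```

```text
(134, 232) [89 91 92] [20  8 92]
(235, 200) [95 99 99] [30 10 99]
(330, 195) [ 97 100 102] [ 18  13 102]
(134, 248) [94 95 97] [10  8 97]
(235, 221) [73 75 74] [45  7 75]
(438, 240) [131 123 125] [128  16 131]
(412, 240) [77 81 83] [20 18 83]
(300, 250) [133 144 146] [ 25  23 146]
```

View pics/zoom0.png

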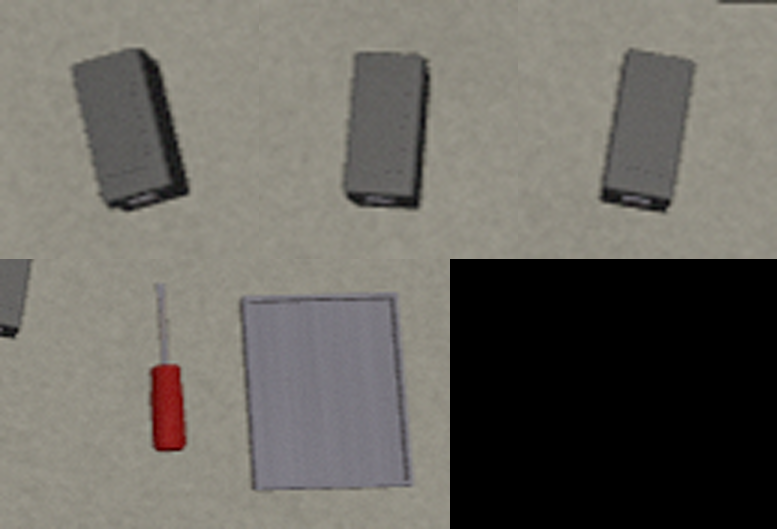

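The zoom shows each box's lighter top face cleanly, and the tray lies clear of the screwdriver. Next I'll mask the top faces and cast rays onto z = 0.05.

Run:
```python
from bench import *
from h import *
im=cv2.imread("pics/top0.png");cal=calibration("top");cs=calibration("scene")
g=cv2.cvtColor(im,cv2.COLOR_BGR2GRAY)
def fit(m,z,n):
    c=max(cv2.findContours(m,cv2.RETR_EXTERNAL,cv2.CHAIN_APPROX_NONE)[0],key=cv2.contourArea)
    w=ray(cal,c.reshape(-1,2),z)[:,:2]
    r=cv2.minAreaRect((w*1000).astype(np.float32));b=cv2.boxPoints(r)
    e=[b[1]-b[0],b[2]-b[1]];L=max(e,key=np.linalg.norm)
    a=np.degrees(np.arctan2(L[1],L[0]));a=(a+90)%180-90
    print(n,"center",np.round(r[0],1),"size",np.round(r[1],1),"yaw",round(a,1))
    return r
for n,x,y in(("L",134,232),("M",235,204),("R",330,199)):
    m=np.zeros_like(g);s=np.s_[y-32:y+32,x-24:x+24];m[s]=((g[s]>70)&(g[s]<112))*255
    m=cv2.morphologyEx(m,cv2.MORPH_OPEN,np.ones((5,5)))
    r=fit(m,.05,n)
    # check in scene at centre top
    print("   scene px",proj(cs,[r[0][0]/1000,r[0][1]/1000,.05]).round(1))
b=im.astype(int);m=((b[:,:,0]-b[:,:,1])>0).astype(np.uint8)*255
k=np.zeros_like(m);k[200:278,405:475]=m[200:278,405:475]
k=cv2.morphologyEx(k,cv2.MORPH_CLOSE,np.ones((7,7)))
r=fit(k,.008,"tray");print("   scene",proj(cs,[r[0][0]/1000,r[0][1]/1000,.004]).round(1))
for n,p in(("vial",(288,196)),("brass",(187,244)),("screw tip",(384,205)),("screw end",(386,258)),("ring",(247,309)),("mat",(368,143)),("dish",(275,141))): print(n,ray(cal,p,.01).round(3))
```

```text
L center [531.2 351. ] size [88.8 41.9] yaw 15.1
   scene px [[431.1 291.1]]
M center [592.8 119.4] size [42.2 88.5] yaw -4.4
   scene px [[308.4 245.5]]
R center [ 600.6 -100. ] size [44.6 88. ] yaw -11.0
   scene px [[225.9 196.1]]
tray center [ 507.6 -351.1] size [150.6 121.2] yaw 0.7
   scene [[183.8 146.2]]
vial [[ 0.613 -0.005  0.01 ]]
brass [[0.503 0.231 0.01 ]]
screw tip [[ 0.588 -0.229  0.01 ]]
screw end [[ 0.464 -0.228  0.01 ]]
ring [[0.352 0.092 0.01 ]]
mat [[ 0.739 -0.198  0.01 ]]
dish [[0.748 0.024 0.01 ]]
```

Sizes agree with the given ones (about 89 x 42–45 for the boxes, 150.6 x 121 for the tray), and the reprojections land on the same objects in the scene view. I'll start with the left box.

>>> step_arm(series=[{"tx": 0.03, "ty": -0.02, "tz": -0.01, "wz": 1, "jaw": 0.085}, {"tx": 0.06, "ty": -0.045, "tz": -0.02, "wz": 2.2}, {"tx": 0.09, "ty": -0.07, "tz": -0.03, "wz": 3.4}, {"tx": 0.12, "ty": -0.095, "tz": -0.04, "wz": 4.6}, {"tx": 0.15, "ty": -0.12, "tz": -0.05, "wz": 5.8}, {"tx": 0.18, "ty": -0.145, "tz": -0.06, "wz": 7}, {"tx": 0.21, "ty": -0.17, "tz": -0.07, "wz": 7.7}, {"tx": 0.24, "ty": -0.19, "tz": -0.08, "wz": 7.7}, {"tx": 0.265, "ty": -0.21, "tz": -0.08, "wz": 7.7}, {"tx": 0.285, "ty": -0.223, "tz": -0.08, "wz": 7.7}, {"tx": 0.285, "ty": -0.223, "tz": -0.08, "wz": 7.7}, {"tx": 0.285, "ty": -0.223, "tz": -0.08, "wz": 7.7}])

```text
invalid input
```

>>> step_arm(series=[{"tx": 0.15, "ty": -0.12, "tz": -0.05, "wx": 0, "wy": 0, "wz": 5, "jaw": 0.085}, {"tx": 0.15, "ty": -0.12, "tz": -0.05, "wx": 0, "wy": 0, "wz": 5, "jaw": 0.085}], squeeze=60)

```text
time_s: 0.27
eef_pos: [0.3064, 0.5264, 0.2107]
eef_rot: [[0.155, 0.988, 0.0], [0.988, -0.155, -0.0], [0.0, 0.0, -1.0]]
wrist_force: [0.3, 0.9, 0.2]
finger_gap: 0.0851
```

>>> step_arm(series=[{"tx": 0.225, "ty": -0.175, "tz": -0.06, "wx": 0, "wy": 0, "wz": 4.8, "jaw": 0.085}, {"tx": 0.225, "ty": -0.175, "tz": -0.06, "wx": 0, "wy": 0, "wz": 4.8, "jaw": 0.085}, {"tx": 0.225, "ty": -0.175, "tz": -0.06, "wx": 0, "wy": 0, "wz": 4.8, "jaw": 0.085}, {"tx": 0.225, "ty": -0.175, "tz": -0.06, "wx": 0, "wy": 0, "wz": 4.8, "jaw": 0.085}, {"tx": 0.225, "ty": -0.175, "tz": -0.06, "wx": 0, "wy": 0, "wz": 4.8, "jaw": 0.085}, {"tx": 0.225, "ty": -0.175, "tz": -0.06, "wx": 0, "wy": 0, "wz": 4.8, "jaw": 0.085}, {"tx": 0.225, "ty": -0.175, "tz": -0.06, "wx": 0, "wy": 0, "wz": 4.8, "jaw": 0.085}, {"tx": 0.225, "ty": -0.175, "tz": -0.06, "wx": 0, "wy": 0, "wz": 4.8, "jaw": 0.085}, {"tx": 0.225, "ty": -0.175, "tz": -0.06, "wx": 0, "wy": 0, "wz": 4.8, "jaw": 0.085}, {"tx": 0.225, "ty": -0.175, "tz": -0.06, "wx": 0, "wy": 0, "wz": 4.8, "jaw": 0.085}])

```text
time_s: 1.1
eef_pos: [0.531, 0.3512, 0.1501]
eef_rot: [[-0.259, 0.966, -0.001], [0.966, 0.259, -0.0], [0.0, -0.001, -1.0]]
wrist_force: [-0.6, 0.3, -0.2]
finger_gap: 0.0853
```

Run:
```python
from bench import *
import cv2
o=get_obs();print(o["eef_pos"],o["wrist_force"],o["joint_positions"])
cv2.imwrite("pics/w1.png",snapshot("wrist")[:,:,::-1])
```

```text
[0.53098068 0.35119193 0.15008458] [-0.64789105  0.3469932  -0.17021569] [ 4.60254625e-01  3.14172560e-01  1.56976270e+00  6.22094932e-04
  1.25886559e+00 -1.37253486e+00]
```

View pics/w1.png

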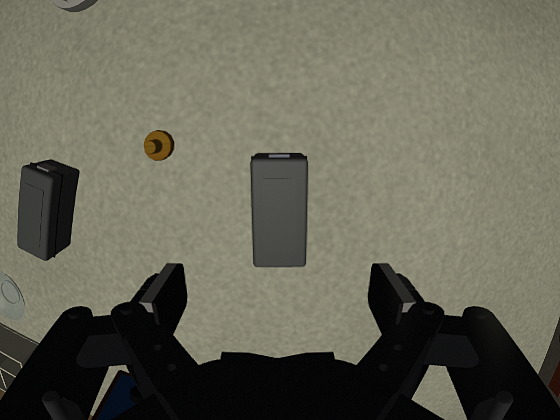

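The wrist view shows the box (251–308, 152–267) aligned and centred between the fingers. I'll descend and grip.

>>> step_arm(series=[{"tx": 0, "ty": 0, "tz": -0.04, "wx": 0, "wy": 0, "wz": 0, "jaw": 0.085}, {"tx": 0, "ty": 0, "tz": -0.075, "wx": 0, "wy": 0, "wz": 0, "jaw": 0.085}, {"tx": 0, "ty": 0, "tz": -0.1, "wx": 0, "wy": 0, "wz": 0, "jaw": 0.085}, {"tx": 0, "ty": 0, "tz": -0.12, "wx": 0, "wy": 0, "wz": 0, "jaw": 0.085}, {"tx": 0, "ty": 0, "tz": -0.132, "wx": 0, "wy": 0, "wz": 0, "jaw": 0.085}, {"tx": 0, "ty": 0, "tz": -0.138, "wx": 0, "wy": 0, "wz": 0, "jaw": 0.085}, {"tx": 0, "ty": 0, "tz": -0.138, "wx": 0, "wy": 0, "wz": 0, "jaw": 0.085}])

```text
time_s: 1.73
eef_pos: [0.5292, 0.3527, 0.0118]
eef_rot: [[-0.262, 0.965, -0.002], [0.965, 0.262, -0.0], [0.0, -0.002, -1.0]]
wrist_force: [-0.2, 0.3, 0.4]
finger_gap: 0.0847
```

>>> step_arm(series=[{"tx": 0, "ty": 0, "tz": 0, "wx": 0, "wy": 0, "wz": 0, "jaw": 0.055}, {"tx": 0, "ty": 0, "tz": 0, "wx": 0, "wy": 0, "wz": 0, "jaw": 0.048}, {"tx": 0, "ty": 0, "tz": 0, "wx": 0, "wy": 0, "wz": 0, "jaw": 0.04}, {"tx": 0, "ty": 0, "tz": 0, "wx": 0, "wy": 0, "wz": 0, "jaw": 0.03}, {"tx": 0, "ty": 0, "tz": 0, "wx": 0, "wy": 0, "wz": 0, "jaw": 0.03}, {"tx": 0, "ty": 0, "tz": 0, "wx": 0, "wy": 0, "wz": 0, "jaw": 0.03}, {"tx": 0, "ty": 0, "tz": 0, "wx": 0, "wy": 0, "wz": 0, "jaw": 0.03}], squeeze=60)

```text
time_s: 2.32
eef_pos: [0.5306, 0.3534, 0.0136]
eef_rot: [[-0.262, 0.965, 0.001], [0.965, 0.262, 0.001], [0.001, 0.001, -1.0]]
wrist_force: [-0.2, -0.1, 6.4]
finger_gap: 0.0432
```

Gripped at 43 mm. The 6 N upward reading suggests the fingertips touched something as they closed, so I'll grip a bit higher next time. Now lift and weigh.

>>> step_arm(series=[{"tx": 0, "ty": 0, "tz": 0.01, "wx": 0, "wy": 0, "wz": 0, "jaw": 0.03}, {"tx": 0, "ty": 0, "tz": 0.025, "wx": 0, "wy": 0, "wz": 0, "jaw": 0.03}, {"tx": 0, "ty": 0, "tz": 0.04, "wx": 0, "wy": 0, "wz": 0, "jaw": 0.03}, {"tx": 0, "ty": 0, "tz": 0.05, "wx": 0, "wy": 0, "wz": 0, "jaw": 0.03}, {"tx": 0, "ty": 0, "tz": 0.05, "wx": 0, "wy": 0, "wz": 0, "jaw": 0.03}, {"tx": 0, "ty": 0, "tz": 0.05, "wx": 0, "wy": 0, "wz": 0, "jaw": 0.03}, {"tx": 0, "ty": 0, "tz": 0.05, "wx": 0, "wy": 0, "wz": 0, "jaw": 0.03}, {"tx": 0, "ty": 0, "tz": 0.05, "wx": 0, "wy": 0, "wz": 0, "jaw": 0.03}])

```text
time_s: 2.98
eef_pos: [0.5298, 0.353, 0.0626]
eef_rot: [[-0.262, 0.965, -0.001], [0.965, 0.262, 0.0], [0.001, -0.001, -1.0]]
wrist_force: [0.0, -0.1, -1.1]
finger_gap: 0.0436
```

>>> step_arm(series=[{"tx": 0, "ty": 0, "tz": 0, "wx": 0, "wy": 0, "wz": 0, "jaw": 0.03}, {"tx": 0, "ty": 0, "tz": 0, "wx": 0, "wy": 0, "wz": 0, "jaw": 0.03}, {"tx": 0, "ty": 0, "tz": 0, "wx": 0, "wy": 0, "wz": 0, "jaw": 0.03}])

```text
time_s: 3.23
eef_pos: [0.5293, 0.3527, 0.0618]
eef_rot: [[-0.262, 0.965, -0.002], [0.965, 0.262, -0.0], [0.0, -0.002, -1.0]]
wrist_force: [-0.4, -1.0, -0.9]
finger_gap: 0.0437
```

Run:
```python
from bench import *
import cv2
im=snapshot("scene")
o=get_obs();print(o["eef_pos"],o["wrist_force"],o["wrist_torque"],o["finger_gap"])
cv2.imwrite("pics/s2.png",im[:,:,::-1])
```

```text
[0.52947344 0.35281356 0.06204915] [-0.45580737  0.30028898 -1.9224044 ] [ 0.00332201  0.00725249 -0.04925782] 0.04369647045349712
```

View pics/s2.png

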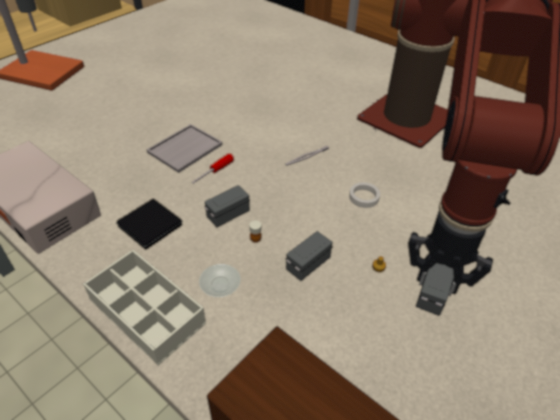

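The box is clear of the bench at about 1.2 N, so the left box is empty. I'll set it back down.

>>> step_arm(series=[{"tx": 0.001, "ty": -0.001, "tz": -0.02, "wx": 0, "wy": 0, "wz": 0, "jaw": 0.03}, {"tx": 0.001, "ty": -0.001, "tz": -0.035, "wx": 0, "wy": 0, "wz": 0, "jaw": 0.03}, {"tx": 0.001, "ty": -0.001, "tz": -0.043, "wx": 0, "wy": 0, "wz": 0, "jaw": 0.03}, {"tx": 0.001, "ty": -0.001, "tz": -0.046, "wx": 0, "wy": 0, "wz": 0, "jaw": 0.03}, {"tx": 0.001, "ty": -0.001, "tz": -0.048, "wx": 0, "wy": 0, "wz": 0, "jaw": 0.03}, {"tx": 0.001, "ty": -0.001, "tz": -0.049, "wx": 0, "wy": 0, "wz": 0, "jaw": 0.03}, {"tx": 0.001, "ty": -0.001, "tz": -0.049, "wx": 0, "wy": 0, "wz": 0, "jaw": 0.03}])

```text
time_s: 3.87
eef_pos: [0.5303, 0.3519, 0.0137]
eef_rot: [[-0.262, 0.965, -0.003], [0.965, 0.262, -0.0], [0.0, -0.003, -1.0]]
wrist_force: [-1.3, -0.5, 1.9]
finger_gap: 0.0428
```

>>> step_arm(series=[{"tx": 0, "ty": 0, "tz": 0, "wx": 0, "wy": 0, "wz": 0, "jaw": 0.05}, {"tx": 0, "ty": 0, "tz": 0, "wx": 0, "wy": 0, "wz": 0, "jaw": 0.06}, {"tx": 0, "ty": 0, "tz": 0, "wx": 0, "wy": 0, "wz": 0, "jaw": 0.085}, {"tx": 0, "ty": 0, "tz": 0, "wx": 0, "wy": 0, "wz": 0, "jaw": 0.085}, {"tx": 0, "ty": 0, "tz": 0, "wx": 0, "wy": 0, "wz": 0, "jaw": 0.085}, {"tx": 0, "ty": 0, "tz": 0.03, "wx": 0, "wy": 0, "wz": 0, "jaw": 0.085}, {"tx": 0, "ty": 0, "tz": 0.07, "wx": 0, "wy": 0, "wz": 0, "jaw": 0.085}, {"tx": 0, "ty": 0, "tz": 0.11, "wx": 0, "wy": 0, "wz": 0, "jaw": 0.085}, {"tx": 0, "ty": 0, "tz": 0.136, "wx": 0, "wy": 0, "wz": 0, "jaw": 0.085}, {"tx": 0, "ty": 0, "tz": 0.136, "wx": 0, "wy": 0, "wz": 0, "jaw": 0.085}])

```text
time_s: 4.7
eef_pos: [0.5344, 0.354, 0.1582]
eef_rot: [[-0.262, 0.965, 0.009], [0.965, 0.262, 0.005], [0.003, 0.01, -1.0]]
wrist_force: [0.6, -0.1, 1.3]
finger_gap: 0.0848
```

Run:
```python
from bench import *
import cv2
o=get_obs();print(o["eef_pos"],o["wrist_force"],o["finger_gap"])
cv2.imwrite("pics/w3.png",snapshot("wrist")[:,:,::-1])
```

```text
[0.53443785 0.35402824 0.15821812] [ 0.64823913 -0.10118852  1.27252946] 0.084792247909867
```

View pics/w3.png

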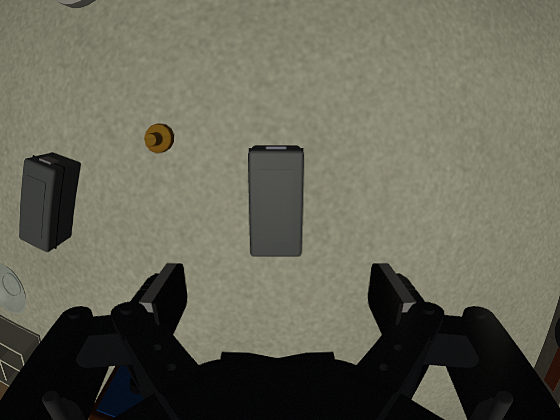

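The left box is upright and back at its spot. Next, the middle box.

>>> step_arm(series=[{"tx": 0.0585, "ty": -0.2345, "tz": -0.01, "wx": 0, "wy": 0, "wz": -3.9, "jaw": 0.085}, {"tx": 0.0585, "ty": -0.2345, "tz": -0.01, "wx": 0, "wy": 0, "wz": -3.9, "jaw": 0.085}, {"tx": 0.0585, "ty": -0.2345, "tz": -0.01, "wx": 0, "wy": 0, "wz": -3.9, "jaw": 0.085}, {"tx": 0.0585, "ty": -0.2345, "tz": -0.01, "wx": 0, "wy": 0, "wz": -3.9, "jaw": 0.085}, {"tx": 0.0585, "ty": -0.2345, "tz": -0.01, "wx": 0, "wy": 0, "wz": -3.9, "jaw": 0.085}, {"tx": 0.0585, "ty": -0.2345, "tz": -0.01, "wx": 0, "wy": 0, "wz": -3.9, "jaw": 0.085}, {"tx": 0.0585, "ty": -0.2345, "tz": -0.01, "wx": 0, "wy": 0, "wz": -3.9, "jaw": 0.085}, {"tx": 0.0585, "ty": -0.2345, "tz": -0.01, "wx": 0, "wy": 0, "wz": -3.9, "jaw": 0.085}, {"tx": 0.0585, "ty": -0.2345, "tz": -0.01, "wx": 0, "wy": 0, "wz": -3.9, "jaw": 0.085}, {"tx": 0.0585, "ty": -0.2345, "tz": -0.01, "wx": 0, "wy": 0, "wz": -3.9, "jaw": 0.085}])

```text
time_s: 5.58
eef_pos: [0.5907, 0.1198, 0.1438]
eef_rot: [[0.074, 0.997, 0.005], [0.997, -0.074, 0.002], [0.002, 0.004, -1.0]]
wrist_force: [-0.3, -0.1, -0.5]
finger_gap: 0.085
```

Run:
```python
from bench import *
import cv2
o=get_obs();print(o["eef_pos"],o["eef_rot"].round(3),o["wrist_force"],o["finger_gap"])
cv2.imwrite("pics/w4.png",snapshot("wrist")[:,:,::-1])
```

```text
[0.59069475 0.11983937 0.14379727] [[ 0.074  0.997  0.005]
 [ 0.997 -0.074  0.002]
 [ 0.002  0.004 -1.   ]] [-0.33801604 -0.05750284 -0.5486427 ] 0.08501618497929626
```

View pics/w4.png

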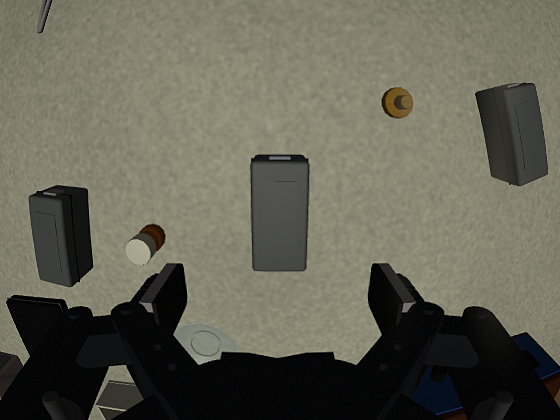

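The middle box (251–309, 154–270) is aligned and clear of the vial. Descend to z ≈ 0.018.

>>> step_arm(series=[{"tx": 0.002, "ty": 0, "tz": -0.04, "wx": 0, "wy": 0.05, "wz": 0, "jaw": 0.085}, {"tx": 0.002, "ty": 0, "tz": -0.075, "wx": 0, "wy": 0.05, "wz": 0, "jaw": 0.085}, {"tx": 0.002, "ty": 0, "tz": -0.1, "wx": 0, "wy": 0.05, "wz": 0, "jaw": 0.085}, {"tx": 0.002, "ty": 0, "tz": -0.116, "wx": 0, "wy": 0.05, "wz": 0, "jaw": 0.085}, {"tx": 0.002, "ty": 0, "tz": -0.124, "wx": 0, "wy": 0.05, "wz": 0, "jaw": 0.085}, {"tx": 0.002, "ty": 0, "tz": -0.126, "wx": 0, "wy": 0.05, "wz": 0, "jaw": 0.085}, {"tx": 0.002, "ty": 0, "tz": -0.126, "wx": 0, "wy": 0.05, "wz": 0, "jaw": 0.06}, {"tx": 0.002, "ty": 0, "tz": -0.126, "wx": 0, "wy": 0.05, "wz": 0, "jaw": 0.05}])

```text
time_s: 6.3
eef_pos: [0.594, 0.1207, 0.0196]
eef_rot: [[0.073, 0.997, 0.003], [0.997, -0.073, 0.002], [0.002, 0.003, -1.0]]
wrist_force: [-0.5, 0.5, 0.6]
finger_gap: 0.0634
```

>>> step_arm(series=[{"tx": 0, "ty": 0, "tz": 0, "wx": 0, "wy": 0, "wz": 0, "jaw": 0.045}, {"tx": 0, "ty": 0, "tz": 0, "wx": 0, "wy": 0, "wz": 0, "jaw": 0.04}, {"tx": 0, "ty": 0, "tz": 0, "wx": 0, "wy": 0, "wz": 0, "jaw": 0.03}, {"tx": 0, "ty": 0, "tz": 0, "wx": 0, "wy": 0, "wz": 0, "jaw": 0.03}, {"tx": 0, "ty": 0, "tz": 0, "wx": 0, "wy": 0, "wz": 0, "jaw": 0.03}, {"tx": 0, "ty": 0, "tz": 0, "wx": 0, "wy": 0, "wz": 0, "jaw": 0.03}])

```text
time_s: 6.8
eef_pos: [0.5958, 0.1213, 0.0219]
eef_rot: [[0.073, 0.997, 0.007], [0.997, -0.073, 0.003], [0.003, 0.007, -1.0]]
wrist_force: [-0.8, 2.4, 7.2]
finger_gap: 0.0429
```

>>> step_arm(series=[{"tx": 0, "ty": 0, "tz": 0.01, "wx": 0, "wy": 0, "wz": 0, "jaw": 0.03}, {"tx": 0, "ty": 0, "tz": 0.025, "wx": 0, "wy": 0, "wz": 0, "jaw": 0.03}, {"tx": 0, "ty": 0, "tz": 0.04, "wx": 0, "wy": 0, "wz": 0, "jaw": 0.03}, {"tx": 0, "ty": 0, "tz": 0.05, "wx": 0, "wy": 0, "wz": 0, "jaw": 0.03}, {"tx": 0, "ty": 0, "tz": 0.05, "wx": 0, "wy": 0, "wz": 0, "jaw": 0.03}, {"tx": 0, "ty": 0, "tz": 0.05, "wx": 0, "wy": 0, "wz": 0, "jaw": 0.03}, {"tx": 0, "ty": 0, "tz": 0.05, "wx": 0, "wy": 0, "wz": 0, "jaw": 0.03}, {"tx": 0, "ty": 0, "tz": 0.05, "wx": 0, "wy": 0, "wz": 0, "jaw": 0.03}])

```text
time_s: 7.47
eef_pos: [0.5946, 0.1211, 0.0704]
eef_rot: [[0.073, 0.997, 0.004], [0.997, -0.073, 0.003], [0.003, 0.004, -1.0]]
wrist_force: [0.9, 0.6, -6.6]
finger_gap: 0.0432
```

>>> step_arm(series=[{"tx": 0, "ty": 0, "tz": 0, "wx": 0, "wy": 0, "wz": 0, "jaw": 0.03}, {"tx": 0, "ty": 0, "tz": 0, "wx": 0, "wy": 0, "wz": 0, "jaw": 0.03}, {"tx": 0, "ty": 0, "tz": 0, "wx": 0, "wy": 0, "wz": 0, "jaw": 0.03}])

```text
time_s: 7.72
eef_pos: [0.594, 0.1211, 0.0696]
eef_rot: [[0.073, 0.997, 0.003], [0.997, -0.073, 0.003], [0.003, 0.003, -1.0]]
wrist_force: [-0.5, 0.2, -5.6]
finger_gap: 0.0433
```

Run:
```python
from bench import *
import cv2
im=snapshot("scene")
o=get_obs();print(o["eef_pos"],o["wrist_force"],o["wrist_torque"],o["finger_gap"])
cv2.imwrite("pics/s5.png",im[:,:,::-1])
```

```text
[0.59422084 0.12105703 0.06983131] [ 0.41982451  0.41478333 -6.40340374] [-0.02978501  0.01203142 -0.00630147] 0.043082170382064425
```

View pics/s5.png

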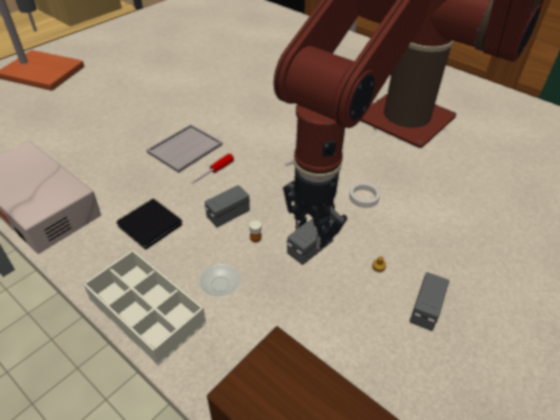

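The wrist reads about 6.2 N (≈0.63 kg), so the middle box is clearly the loaded one, against about 0.12 kg for the left. I'll lift higher and carry it over to the tray.

>>> step_arm(series=[{"tx": 0, "ty": 0, "tz": 0.03, "wx": 0, "wy": 0, "wz": 0, "jaw": 0.03}, {"tx": 0, "ty": 0, "tz": 0.06, "wx": 0, "wy": 0, "wz": 0, "jaw": 0.03}, {"tx": 0, "ty": -0.01, "tz": 0.085, "wx": 0, "wy": 0, "wz": 0, "jaw": 0.03}, {"tx": -0.005, "ty": -0.035, "tz": 0.09, "wx": 0, "wy": 0, "wz": 0.1, "jaw": 0.03}, {"tx": -0.01, "ty": -0.065, "tz": 0.09, "wx": 0, "wy": 0, "wz": 0.2, "jaw": 0.03}, {"tx": -0.015, "ty": -0.095, "tz": 0.09, "wx": 0, "wy": 0, "wz": 0.3, "jaw": 0.03}, {"tx": -0.02, "ty": -0.125, "tz": 0.09, "wx": 0, "wy": 0, "wz": 0.4, "jaw": 0.03}, {"tx": -0.025, "ty": -0.155, "tz": 0.09, "wx": 0, "wy": 0, "wz": 0.5, "jaw": 0.03}, {"tx": -0.03, "ty": -0.185, "tz": 0.09, "wx": 0, "wy": 0, "wz": 0.6, "jaw": 0.03}, {"tx": -0.035, "ty": -0.215, "tz": 0.09, "wx": 0, "wy": 0, "wz": 0.7, "jaw": 0.03}, {"tx": -0.04, "ty": -0.245, "tz": 0.09, "wx": 0, "wy": 0, "wz": 0.8, "jaw": 0.03}, {"tx": -0.045, "ty": -0.265, "tz": 0.09, "wx": 0, "wy": 0, "wz": 0.85, "jaw": 0.03}])

```text
time_s: 8.77
eef_pos: [0.5488, -0.1467, 0.16]
eef_rot: [[-0.0, 1.0, 0.004], [1.0, 0.0, 0.002], [0.002, 0.004, -1.0]]
wrist_force: [0.9, 0.3, -6.5]
finger_gap: 0.0432
```

Run:
```python
from bench import *
from h import *
o=get_obs();print(o["eef_pos"],o["eef_rot"].round(3),o["wrist_force"],o["finger_gap"])
im=cv2.imread("pics/top0.png");cal=calibration("top")
# tray corners from zoom (pix = 330+u/3, 195+(v-259)/3)
z=np.array([(243,298),(396,295),(409,485),(255,490)],float)
px=np.c_[330+(z[:,0]-1)/3,195+(z[:,1]-260)/3]
w=ray(cal,px,.012);print(w.round(3),w.mean(0).round(4))
```

```text
[ 0.54883011 -0.14671225  0.16002391] [[-0.     1.     0.004]
 [ 1.     0.     0.002]
 [ 0.002  0.004 -1.   ]] [ 0.9303831   0.3177204  -6.52025166] 0.04321203821881541
[[ 0.58  -0.29   0.012]
 [ 0.58  -0.408  0.012]
 [ 0.433 -0.408  0.012]
 [ 0.431 -0.291  0.012]] [ 0.5062 -0.3496  0.012 ]
```

Tray centre from its corners is (0.506, −0.350), which agrees with the earlier fit.

>>> step_arm(series=[{"tx": -0.007, "ty": -0.03, "tz": 0, "wx": 0, "wy": 0, "wz": 0, "jaw": 0.03}, {"tx": -0.014, "ty": -0.06, "tz": 0, "wx": 0, "wy": 0, "wz": 0, "jaw": 0.03}, {"tx": -0.021, "ty": -0.09, "tz": 0, "wx": 0, "wy": 0, "wz": 0, "jaw": 0.03}, {"tx": -0.028, "ty": -0.12, "tz": 0, "wx": 0, "wy": 0, "wz": 0, "jaw": 0.03}, {"tx": -0.035, "ty": -0.15, "tz": 0, "wx": 0, "wy": 0, "wz": 0, "jaw": 0.03}, {"tx": -0.04, "ty": -0.18, "tz": 0, "wx": 0, "wy": 0.05, "wz": 0, "jaw": 0.03}, {"tx": -0.042, "ty": -0.198, "tz": 0, "wx": 0, "wy": 0.05, "wz": 0, "jaw": 0.03}, {"tx": -0.042, "ty": -0.204, "tz": 0, "wx": 0, "wy": 0.05, "wz": 0, "jaw": 0.03}, {"tx": -0.042, "ty": -0.204, "tz": 0, "wx": 0, "wy": 0.05, "wz": 0, "jaw": 0.03}, {"tx": -0.042, "ty": -0.204, "tz": 0, "wx": 0, "wy": 0.05, "wz": 0, "jaw": 0.03}])

```text
time_s: 9.6
eef_pos: [0.5069, -0.35, 0.1596]
eef_rot: [[-0.0, 1.0, -0.001], [1.0, 0.0, 0.003], [0.003, -0.001, -1.0]]
wrist_force: [-0.0, 0.7, -5.8]
finger_gap: 0.0428
```

Run:
```python
from bench import *
import cv2
o=get_obs();print(o["eef_pos"],o["eef_rot"].round(3),o["wrist_force"],o["finger_gap"])
cv2.imwrite("pics/w6.png",snapshot("wrist")[:,:,::-1])
```

```text
[ 0.50685177 -0.34998999  0.15964567] [[-0.     1.    -0.001]
 [ 1.     0.     0.003]
 [ 0.003 -0.001 -1.   ]] [-0.01023985  0.66206486 -5.84341737] 0.042842583899871216
```

View pics/w6.png

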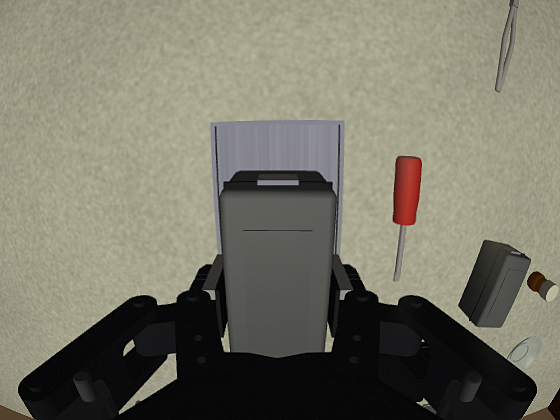

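The box hangs centred over the tray (tray 211–345 wide, box 221–335), so I'll lower it.

>>> step_arm(series=[{"tx": 0, "ty": 0, "tz": -0.03, "wx": 0, "wy": 0, "wz": 0, "jaw": 0.03}, {"tx": 0, "ty": 0, "tz": -0.06, "wx": 0, "wy": 0, "wz": 0, "jaw": 0.03}, {"tx": 0, "ty": 0, "tz": -0.085, "wx": 0, "wy": 0, "wz": 0, "jaw": 0.03}, {"tx": 0, "ty": 0, "tz": -0.105, "wx": 0, "wy": 0, "wz": 0, "jaw": 0.03}, {"tx": 0, "ty": 0, "tz": -0.117, "wx": 0, "wy": 0, "wz": 0, "jaw": 0.03}, {"tx": 0, "ty": 0, "tz": -0.125, "wx": 0, "wy": 0, "wz": 0, "jaw": 0.03}, {"tx": 0, "ty": 0, "tz": -0.129, "wx": 0, "wy": 0, "wz": 0, "jaw": 0.03}, {"tx": 0, "ty": 0, "tz": -0.129, "wx": 0, "wy": 0, "wz": 0, "jaw": 0.03}])

```text
time_s: 10.32
eef_pos: [0.5074, -0.349, 0.0306]
eef_rot: [[-0.002, 1.0, -0.001], [1.0, 0.002, 0.003], [0.003, -0.001, -1.0]]
wrist_force: [-0.2, 0.2, -5.9]
finger_gap: 0.0431
```

>>> step_arm(series=[{"tx": 0, "ty": 0, "tz": -0.001, "wx": 0, "wy": 0, "wz": 0, "jaw": 0.03}, {"tx": 0, "ty": 0, "tz": -0.002, "wx": 0, "wy": 0, "wz": 0, "jaw": 0.03}, {"tx": 0, "ty": 0, "tz": -0.003, "wx": 0, "wy": 0, "wz": 0, "jaw": 0.03}, {"tx": 0, "ty": 0, "tz": -0.004, "wx": 0, "wy": 0, "wz": 0, "jaw": 0.03}, {"tx": 0, "ty": 0, "tz": -0.004, "wx": 0, "wy": 0, "wz": 0, "jaw": 0.03}])

```text
time_s: 10.73
eef_pos: [0.5074, -0.3492, 0.0269]
eef_rot: [[-0.002, 1.0, -0.001], [1.0, 0.002, 0.003], [0.003, -0.001, -1.0]]
wrist_force: [-0.6, -0.0, -7.3]
finger_gap: 0.043
```

Still hanging; continue down slowly.

>>> step_arm(series=[{"tx": 0, "ty": 0, "tz": -0.001, "wx": 0, "wy": 0, "wz": 0, "jaw": 0.03}, {"tx": 0, "ty": 0, "tz": -0.002, "wx": 0, "wy": 0, "wz": 0, "jaw": 0.03}, {"tx": 0, "ty": 0, "tz": -0.002, "wx": 0, "wy": 0, "wz": 0, "jaw": 0.03}, {"tx": 0, "ty": 0, "tz": -0.002, "wx": 0, "wy": 0, "wz": 0, "jaw": 0.03}])

```text
time_s: 11.07
eef_pos: [0.5074, -0.3494, 0.026]
eef_rot: [[-0.002, 1.0, -0.001], [1.0, 0.002, 0.003], [0.003, -0.001, -1.0]]
wrist_force: [-4.6, 2.3, 3.3]
finger_gap: 0.0429
```

Contact: Fz went from −7 to +3 N at z = 0.026, as predicted. Release.

>>> step_arm(series=[{"tx": 0, "ty": 0, "tz": 0, "wx": 0, "wy": 0, "wz": 0, "jaw": 0.046}, {"tx": 0, "ty": 0, "tz": 0, "wx": 0, "wy": 0, "wz": 0, "jaw": 0.052}, {"tx": 0, "ty": 0, "tz": 0, "wx": 0, "wy": 0, "wz": 0, "jaw": 0.06}, {"tx": 0, "ty": 0, "tz": 0, "wx": 0, "wy": 0, "wz": 0, "jaw": 0.065}, {"tx": 0, "ty": 0, "tz": 0, "wx": 0, "wy": 0, "wz": 0, "jaw": 0.065}, {"tx": 0, "ty": 0, "tz": 0, "wx": 0, "wy": 0, "wz": 0, "jaw": 0.065}])

```text
time_s: 11.57
eef_pos: [0.5076, -0.3495, 0.0261]
eef_rot: [[-0.002, 1.0, -0.001], [1.0, 0.002, 0.002], [0.002, -0.001, -1.0]]
wrist_force: [0.7, 0.9, -0.6]
finger_gap: 0.065
```

>>> step_arm(series=[{"tx": 0, "ty": 0, "tz": 0.02, "wx": 0, "wy": 0, "wz": 0, "jaw": 0.065}, {"tx": 0, "ty": 0, "tz": 0.05, "wx": 0, "wy": 0, "wz": 0, "jaw": 0.065}, {"tx": 0, "ty": 0, "tz": 0.085, "wx": 0, "wy": 0, "wz": 0, "jaw": 0.065}, {"tx": 0, "ty": 0, "tz": 0.12, "wx": 0, "wy": 0, "wz": 0, "jaw": 0.065}, {"tx": 0, "ty": 0, "tz": 0.15, "wx": 0, "wy": 0, "wz": 0, "jaw": 0.065}, {"tx": -0.03, "ty": -0.02, "tz": 0.17, "wx": 0, "wy": 0, "wz": 0, "jaw": 0.065}, {"tx": -0.06, "ty": -0.05, "tz": 0.18, "wx": 0, "wy": 0, "wz": 0, "jaw": 0.065}, {"tx": -0.09, "ty": -0.08, "tz": 0.18, "wx": 0, "wy": 0, "wz": 0, "jaw": 0.065}, {"tx": -0.11, "ty": -0.11, "tz": 0.18, "wx": 0, "wy": 0, "wz": 0, "jaw": 0.065}, {"tx": -0.12, "ty": -0.13, "tz": 0.18, "wx": 0, "wy": 0, "wz": 0, "jaw": 0.065}, {"tx": -0.12, "ty": -0.13, "tz": 0.18, "wx": 0, "wy": 0, "wz": 0, "jaw": 0.065}])

```text
time_s: 12.48
eef_pos: [0.3846, -0.4835, 0.2064]
eef_rot: [[0.003, 1.0, -0.001], [1.0, -0.003, -0.0], [-0.0, -0.001, -1.0]]
wrist_force: [0.4, 0.1, 0.5]
finger_gap: 0.0648
```

Run:
```python
from bench import *
from h import *
o=get_obs();print(o["eef_pos"],o["wrist_force"],o["finger_gap"],o["time_s"])
a=snapshot("top");b=snapshot("scene")
im=a[:,:,::-1].copy();cv2.imwrite("pics/t7.png",im);cv2.imwrite("pics/s7.png",b[:,:,::-1])
cal=calibration("top");g=cv2.cvtColor(im,cv2.COLOR_BGR2GRAY)
for n,(x,y) in dict(L=(134,232),R=(330,199)).items():
    m=np.zeros_like(g);s=np.s_[y-32:y+32,x-24:x+24];m[s]=((g[s]>70)&(g[s]<112))*255
    m=cv2.morphologyEx(m,cv2.MORPH_OPEN,np.ones((5,5)))
    c=max(cv2.findContours(m,cv2.RETR_EXTERNAL,cv2.CHAIN_APPROX_NONE)[0],key=cv2.contourArea)
    print(n,cv2.minAreaRect((ray(cal,c.reshape(-1,2),.05)[:,:2]*1000).astype(np.float32)))
```

```text
[ 0.38463175 -0.48349253  0.20643163] [0.44197946 0.08719663 0.48728137] 0.06477698993694858 12.4833
L ((531.1597290039062, 350.6122131347656), (88.5450439453125, 42.20905685424805), 14.58356761932373)
R ((600.3919677734375, -101.17243957519531), (42.2818717956543, 87.96227264404297), 78.98277282714844)
```

View pics/t7.png

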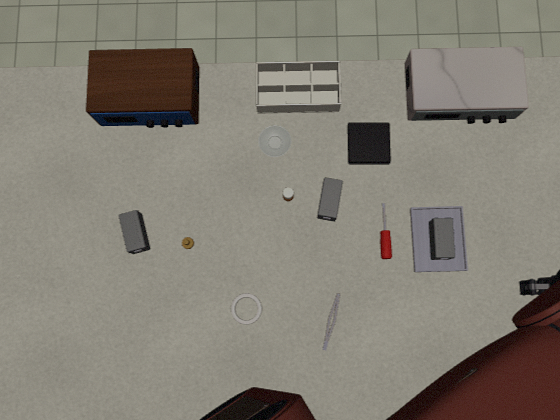

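View pics/s7.png

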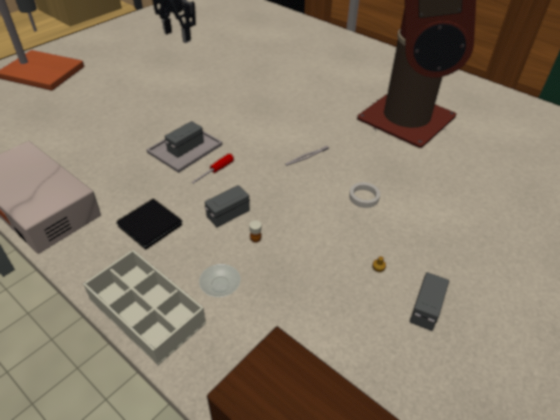

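Both views show the loaded box upright inside the tray, at (442,239) in the top view. The left box is back at (531, 351) mm, within 1 mm of where it stood, everything else looks undisturbed, and the arm is clear. I'll hand in.

```bash
python3 -c "
from bench import *
print(job_done())"
```

```text
the job is handed in; nothing more can be done
None
```

The loaded box is standing upright in the steel tray, and I handed the job in at about 12.6 s of the 72 s allowed.

- **Weighing:** I lifted the left box first; it read about 1–2 N (0.12 kg is about 1.2 N), so it is empty. The middle box read about 6.2 N (≈0.63 kg), which is clearly the loaded one. I did not need to lift the right box.
- **Left box:** it was put back upright within 1 mm and about 0.5° of where it stood.
- **Tray:** I lowered the loaded box at the tray centre until the wrist force showed contact (from −7 N to +3 N, at the height expected for the tray floor). Only then did I open the jaws and move the arm away.
- **Last checks:** the top and scene pictures show the box upright inside the tray walls. The other two boxes and the loose items look unmoved, and the wrist force was near zero.
- **Oddities:** the first move call was refused because some rows did not list every key; nothing moved. The wrist also read 6–7 N upward each time the jaws closed on a box, well under the limits. No check failed.

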